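# Steady a rocking bench grinder with its two leveling screws

## Robot

A 6-joint arm with a two-finger parallel gripper is mounted at the origin on the work surface. World frame = base frame: x ahead of the robot, y to its left, z up, the work surface at z = 0. Lengths are in m, angles in rad, forces in N, time in s.
With the tool pointing down it reaches from about 0.3 to 0.875 m from the base axis. Payload 6.4 kg.
Tool frame: the origin (TCP) lies on the front face of the gripper's body, between the roots of the fingers; the fingertips stand 73 mm ahead of it and the grasp point (between the pads) lies 54 mm ahead of it; y points along the fingers, x is the direction in which the jaws open and shut, and the axes are right-handed (so a half turn about y gives the same grasp; the last joint's range is limited). The gripper opens to 85 mm and grips with 20 to 120 N. Pads are 22 mm wide; open, the fingers measure 114 mm over their backs; the gripper's body (76 mm by 85 mm) begins 54 mm behind the grasp point. The pads swing forward as they close: fully open they stand 13 mm farther back than shut.
Start: joints at [0.924, 0.181, 1.607, -0, 1.354, -0.206], TCP at [0.245, 0.52, 0.304] pointing down, gripper open.
Joint ranges: [-2.99, 2.99], [-0.89, 2.07], [0.3, 2.58], [-1.14, 4.28], [0, 2.63], [-3.12, 3.12]. Speed limits (rad/s): [2.57, 2.57, 3.01, 3.14, 3.14, 3.14].

## Interface

Orientations are given as a unit quaternion [w, x, y, z].
In Python, from workcell import * gives the robot as it stands. The module is installed in compiled form; this text tells all that it offers.
- The arm moves only by the tool carry_out, never from a script. Its argument "series" is a list that holds one entry, the list of rows, each a list of 6 numbers: the shift along the tool's x, y, z in m, then the turn, a rotation vector about the tool's x, y, z in rad. In form: [[[tx, ty, tz, rx, ry, rz], ...]]. A call has exactly 8 rows; each row shifts and turns the commanded pose from where the row before left it, along the tool's axes as they then stand; what a row does not reach is not made up. A row lasts 1/12 s, in which the tool goes at most 41.7 mm and 7.16 degrees, less where a joint would pass 70% of its speed; a pose out of reach is approached as far as the arm can. A call is refused whole if a number of a shift passes 0.0417 or a number of a turn 0.125, either way. A call with a gripper value outside its range is refused whole. "hand" is the opening, from -1 (shut) to 1 (fully open), set as the call begins (left out, the last holds). The fingers move at their own pace and stop on an object; "grip_force" is the grip in N (left out, the last holds). Time passes only in rows, so rows that do not move let the fingers close, or fill a call up. It gives the time, the measured TCP pose, the force and the opening at its end, in the units of the state.
- sense(): the state, without advancing time (a new reading comes with each control period).
- camera(name): name is "side" or "top" or "wrist"; returns a dict with "pixels" (420x560x3 uint8, red, green, blue), "fx", "fy", "cx", "cy" (pixels), "rvec" (rotation vector, rad) and "tvec" (3), from world to camera coordinates, as OpenCV has them; the wrist camera has in their place "T_tool_cam" (4x4, takes a point from camera to tool coordinates, whose origin is the TCP and whose axes are the tool frame's). Camera axes: x right, y down, z forward; pixel columns grow to the right and rows downward; lengths in m; the calibration is good to about 2 mm. A picture is of the moment at which its call begins: read the wrist's pose just before it. There is no depth.
- job_done(): hands the job in, once; it reports no verdict.
The state is a dict: "time": time; "q": joint angles; "qvel": joint speeds; "joint_efforts": joint torques, N m; "ee_pos": TCP position; "tool_rot": TCP orientation; "force": force on the tool from outside, world axes, zero at the start; "moment": the same for the moment, N m; "gripper_width": finger opening in m.
Only numpy, scipy, OpenCV 4.12 (cv2) and the standard library are available. Lean on these libraries where they do the work, as an engineer would, in place of code of your own. Each camera call takes 0.05 s, during which the arm holds its last target.

## Task

The bench grinder can rock sideways because the two leveling screws on its side arms hang clear of the steel discs beneath them. Turn each screw down by its black knob, clockwise from above, until it carries a fair share of the weight, but not so far that it takes the load off any of the three rubber feet: in the end all five feet must clearly bear load. Work gently by feel, do not press hard on the grinder, shift it or tip it, leave the other things alone, and let go.

Things in the scene. Friction and masses are not known exactly. Their poses are not given: they have to be found in the camera images.
- base: Bench grinder (green motor, two grey wheels) on a grey steel plate, 42 to 54 N, loose. Origin at bench level midway between the screws; x along the axle, y to the left screw, z up. Plate and side arms: top 34 mm above the bench; wheels reach 180 mm up, 112 mm along +-x, 75 mm along +-y; arms 44 mm wide reach y = +-195 mm. It tips if a knob is pressed with over 12 N while its screw hangs free.
- knob_left (a point): Centre of the left screw's black round knob (36 mm diameter, 24 mm high, upright axis), at y = +170 mm on the base, about 80 mm above the bench at the start; 28 mm or more free between knob and side arm. It turns and descends with its screw: 14 mm per full turn clockwise seen from above (coarse thread). Stays where left; a free screw takes about 0.06 N m to turn, more under load.
- knob_right (a point): Centre of the right screw's knob, same size and thread (clockwise from above drives it down), at y = -170 mm on the base. From its touch, with nothing pressing on the knob, the first screw tightened gains about 1 N per 0.08 rad, the second about 1 N per 0.045 rad, and the second adds three quarters of its load to the first. Each N pressing down on a knob makes its touch earlier by the same angle.
- screw_left: Left leveling screw: origin at the underside of its steel foot (40 mm diameter), 69 mm below the knob's centre, about 10 mm above the bench at the start. A fixed steel disc, 60 mm wide, lies below; its top is 4.5 to 8.5 mm above the bench, other on each side and not measured: the gap (1 to 6 mm) must be felt. At the touch the knob stops descending and the torque rises.
- screw_right: Right leveling screw, same as the left, over its own disc of unmeasured height.
- foot_left: Springy rubber foot (32 mm diameter, 20 mm high, 15 N per mm) under the plate at x = -65, y = +80 mm of the base; origin at its underside. Bears about a third of the weight at the start.
- foot_right: The same rubber foot at x = -65, y = -80 mm of the base.
- foot_rear: The same rubber foot at x = +130, y = 0 mm of the base.
- cup: White cup, 72 mm wide, 85 mm high, origin under its centre. Bystander.
- tape: Brown tape roll lying flat, 100 mm wide, 45 mm high, origin under its centre. Bystander.
- jar: Glass jar with metal lid, 68 mm wide, 85 mm high, origin under its centre. Bystander.
- offcut: Wood offcut 160 x 70 x 38 mm, origin under its centre. Bystander.

How it is judged:
At the end, for the whole second after the job is handed in: each of the three rubber feet and the two screws' feet carries more than 3 N; the grinder rests within 0.03 rad of level and within 20 mm of where it stood; released (contact force between each of foot_left, foot_right, foot_rear, screw_left, screw_right and anything else above 3 N and angle between base's own z axis and vertical below 0.03 rad and distance of base from where it was at the start of the episode below 0.02 m and linear speed of base below 0.01 m/s); the robot touches nothing.
It fails at once if the grinder is pressed down so hard that a rubber foot bears over 40 N (contact force between any of foot_left, foot_right, foot_rear and anything else above 40 N).
It fails at once if the grinder is tipped (angle between base's own z axis and vertical above 0.06 rad).
It fails at once if the grinder is shoved along the bench (distance of base from where it was at the start of the episode above 0.03 m).
It fails at once if the cup, tape roll, jar or wood offcut is pushed away (distance of any of cup, tape, jar, offcut from where it was at the start of the episode above 0.02 m).
It also fails if it takes over 64 s, if anything falls off the work surface, if the arm or the gripper's body presses on something with over 40 N, if the wrist force passes 120 N, or if a joint passes its speed limit or range.

## Working session

There is one attempt and no reset: what is moved stays moved. The work goes in short steps, Python scripts to look and compute and a tool call to move; the robot and the scene stay as the last step left them, time stands still between calls to the robot, and variables do not carry over. Pictures are saved under pics/ and viewed, and the job is handed in when it is done.

Besides the shell and the picture viewer there is one more tool, called by a JSON object that holds its "name" and its "arguments", one argument or row to a line. carry_out: Moves the arm, as the interface text tells. Its arguments: {"type":"object","properties":{"series":{"type":"array","items":{"type":"array","items":{"type":"array","items":{"type":"number"}}}},"hand":{"type":"number"},"grip_force":{"type":"number"}},"required":["series"]}

```bash
mkdir -p pics
python3 - <<'E'
from workcell import *
import cv2,numpy as np
s=sense();print(s)
for n in ("side","top","wrist"):
    c=camera(n);cv2.imwrite(f"pics/{n}0.png",c["pixels"][:,:,::-1]);print(n,{k:v for k,v in c.items() if k!="pixels"})
E
```

```text
{'time': 0.0, 'q': array([ 9.23701275e-01,  1.81541894e-01,  1.60804499e+00, -1.80812639e-05,
        1.35377216e+00, -2.06330469e-01]), 'qvel': array([-0.00104719, -0.00145425, -0.00094696, -0.00167873, -0.00026989,
       -0.00211636]), 'joint_efforts': array([-2.32812185e-03, -4.44883025e+01, -3.51327574e+01, -5.46536867e-04,
        9.14960779e-03,  6.27321768e-06]), 'ee_pos': array([0.24504716, 0.51968591, 0.30296568]), 'tool_rot': array([-0.59698227,  0.59743242,  0.37802408, -0.37918923]), 'force': array([-0.23160182, -0.3039323 ,  0.95621724]), 'moment': array([0.00588355, 0.02074533, 0.01329839]), 'gripper_width': 0.08547483209569065}
side {'fx': 446.6746886744026, 'fy': 446.6746886744026, 'cx': 284.4281512238255, 'cy': 210.06700003179657, 'rvec': array([ 2.32200339,  0.20952205, -0.10332019]), 'tvec': array([-0.53443254, -0.02374869,  1.42651009])}
top {'fx': 402.0671914787091, 'fy': 402.0671914787091, 'cx': 278.26145466680106, 'cy': 210.0453945219658, 'rvec': array([ 2.17770125, -2.14211394,  0.11197478]), 'tvec': array([-0.03725798,  0.51650594,  1.16422853])}
wrist {'fx': 308.5247381168575, 'fy': 308.5247381168575, 'cx': 275.6685364252619, 'cy': 203.0152749302972, 'T_tool_cam': array([[ 9.99999321e-01, -1.06611405e-03,  4.71055347e-04,
        -1.59638609e-03],
       [-7.54413769e-04, -2.83975936e-01,  9.58831110e-01,
        -6.98766875e-02],
       [-8.88454933e-04, -9.58830815e-01, -2.83976548e-01,
         7.23799229e-02],
       [ 0.00000000e+00,  0.00000000e+00,  0.00000000e+00,
         1.00000000e+00]])}
```

View pics/side0.png

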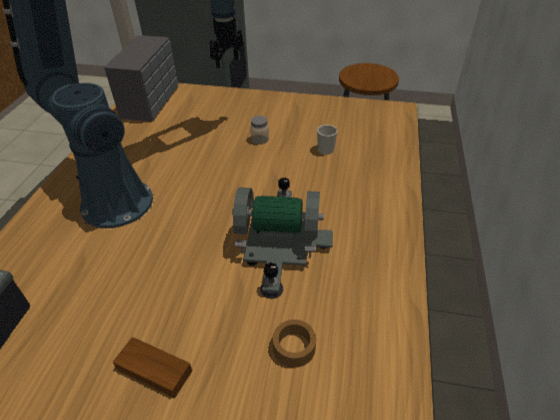

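View pics/top0.png

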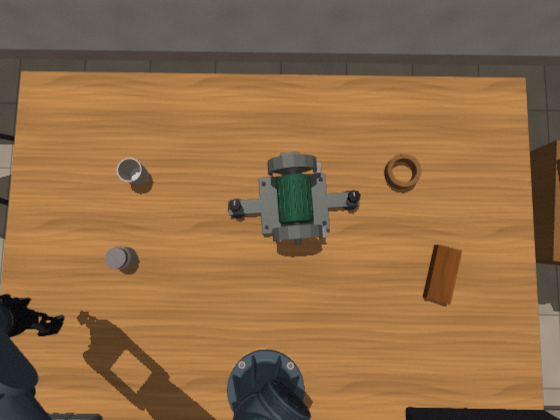

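View pics/wrist0.png

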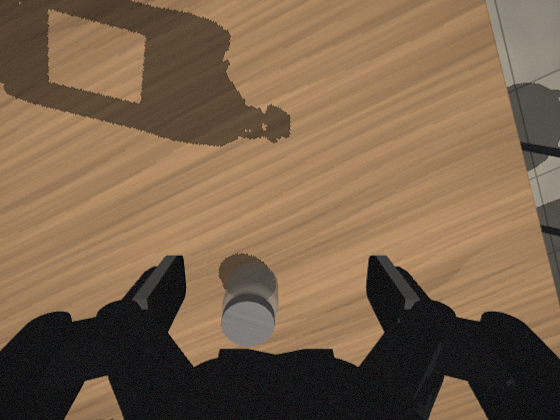

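Side view: left knob ≈(284,184), right knob ≈(271,270). Top view: left knob ≈(236,208), right ≈(353,198). The jar and cup stand on the left, and the tape and offcut on the right, all clear of the knobs. Next I'll triangulate the knobs.

```bash
cat > h.py <<'E'
import numpy as np,cv2
from scipy.spatial.transform import Rotation as R
def ray(c,u,v):
    Rm=cv2.Rodrigues(c["rvec"])[0];t=np.array(c["tvec"])
    d=Rm.T@np.array([(u-c["cx"])/c["fx"],(v-c["cy"])/c["fy"],1]);return -Rm.T@t,d/np.linalg.norm(d)
def plane(c,u,v,z):
    o,d=ray(c,u,v);return o+d*(z-o[2])/d[2]
def tri(a,b):
    A=np.zeros((3,3));y=np.zeros(3)
    for o,d in(a,b):
        P=np.eye(3)-np.outer(d,d);A+=P;y+=P@o
    p=np.linalg.solve(A,y);return p,[np.linalg.norm((np.eye(3)-np.outer(d,d))@(p-o)) for o,d in(a,b)]
def tool(s):
    q=s["tool_rot"];return R.from_quat([q[1],q[2],q[3],q[0]])
E
python3 - <<'E'
from workcell import *
from h import *
cs={n:camera(n) for n in("side","top")}
for n,boxes in(("side",[(284,184),(271,270)]),("top",[(236,208),(353,198)])):
    im=cs[n]["pixels"]
    for u,v in boxes:
        w=im[v-16:v+17,u-16:u+17]
        m=(w.max(2)<45).astype(np.uint8)
        k,l,st,ce=cv2.connectedComponentsWithStats(m)
        print(n,u,v)
        for i in range(1,k):
            if st[i,4]>8: print(st[i]+[u-16,v-16,0,0,0],ce[i]+[u-16,v-16])
    a=np.vstack([cv2.resize(im[v-20:v+20,u-25:u+25],(500,400),interpolation=0) for u,v in boxes]) if 0 else np.hstack([cv2.resize(im[v-20:v+20,u-20:u+20],(400,400),interpolation=0) for u,v in boxes])
    cv2.imwrite(f"pics/{n}_z.png",a[:,:,::-1])
E
```

```text
side 284 184
[279 178  10  18 111] [283.2972973  185.11711712]
side 271 270
[255 261   4   4  11] [256.09090909 262.09090909]
[261 263  17  24 219] [269.51141553 273.0913242 ]
top 236 208
[230 205  11   7  24] [235.95833333 208.95833333]
[233 214  11   4  32] [238.03125 215.53125]
top 353 198
[347 191  13  13  78] [353.33333333 197.76923077]
[343 206  13   4  35] [349.31428571 207.37142857]
```

View pics/side_z.png

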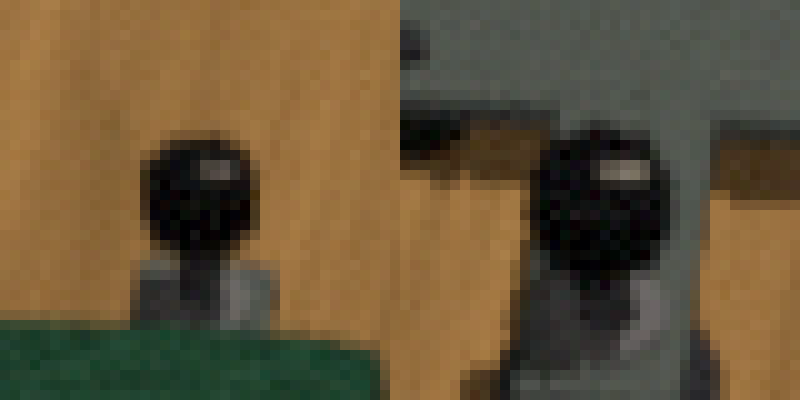

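View pics/top_z.png

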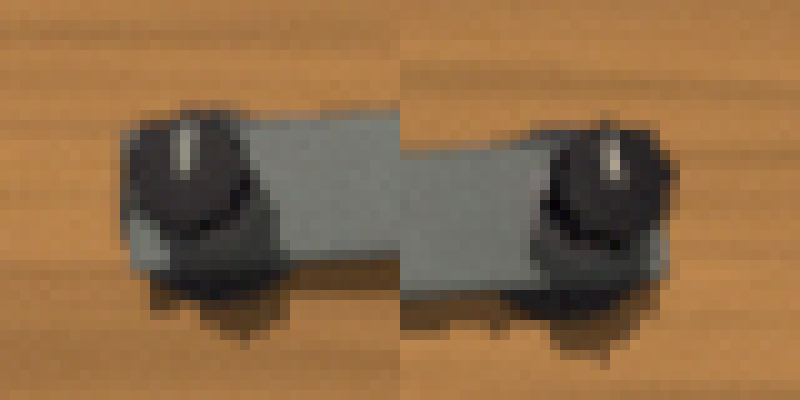

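The zooms show the knob heads. Their centres are at side (283.5,182.8) and (270.5,269.5), and top (234.3,204.7) and (353.7,195.8).

Run:
```python
from workcell import *
from h import *
S=camera("side");T=camera("top")
K={}
for n,a,b in(("L",(283.5,182.8),(234.3,204.7)),("R",(270.5,269.5),(353.7,195.8))):
    p,e=tri(ray(S,*a),ray(T,*b));print(n,p,e,plane(T,*b,0.083),plane(S,*a,.08))
    K[n]=p
d=K["L"]-K["R"];print(np.linalg.norm(d),np.arctan2(-d[0],d[1]))
s=sense();M=tool(s).as_matrix();print(M,s["ee_pos"])
for n in K:
    print(n,"tool-frame shift to 54mm above+60:",M.T@(K[n]+[0,0,.114]-s["ee_pos"]))
```

```text
L [0.52420061 0.09607962 0.07878563] [np.float64(0.0005730799957435217), np.float64(0.0005730799957434214)] [0.52422574 0.09576691 0.083     ] [0.52396515 0.09437313 0.08      ]
R [ 0.55488165 -0.24341205  0.08021237] [np.float64(0.0006699119620175599), np.float64(0.0006699119620174396)] [ 0.55509654 -0.24269524  0.083     ] [ 0.55422237 -0.24351404  0.08      ]
0.3408782124880511 0.09012862550598044
[[ 4.26679328e-01 -2.50021569e-04 -9.04402946e-01]
 [ 9.04402900e-01 -3.05213715e-04  4.26679390e-01]
 [-3.82715234e-04 -9.99999922e-01  9.58918495e-05]] [0.2452674  0.51998678 0.3036791 ]
L tool-frame shift to 54mm above+60: [-0.26432539  0.1109531  -0.43315109]
R tool-frame shift to 54mm above+60: [-0.55827222  0.10962231 -0.60575308]
```

{"name": "carry_out", "arguments": {
  "series": [
    [[-0.0165, 0, -0.0271, 0, 0, 0], [-0.0165, 0, -0.0271, 0, 0, 0], [-0.0165, 0, -0.0271, 0, 0, 0], [-0.0165, 0, -0.0271, 0, 0, 0], [-0.0165, 0, -0.0271, 0, 0, 0], [-0.0165, 0, -0.0271, 0, 0, 0], [-0.0165, 0, -0.0271, 0, 0, 0], [-0.0165, 0, -0.0271, 0, 0, 0]]
  ],
  "hand": 1,
  "grip_force": 30
}}

```text
time: 1.02
ee_pos: [0.3856, 0.3068, 0.304]
tool_rot: [-0.597, 0.597, 0.379, -0.379]
force: [1.7, 0.3, 1.4]
gripper_width: 0.0858
```

{"name": "carry_out", "arguments": {
  "series": [
    [[-0.0165, 0, -0.0271, 0, 0, 0], [-0.0165, 0, -0.0271, 0, 0, 0], [-0.0165, 0, -0.0271, 0, 0, 0], [-0.0165, 0, -0.0271, 0, 0, 0], [-0.0165, 0, -0.0271, 0, 0, 0], [-0.0165, 0, -0.0271, 0, 0, 0], [-0.0165, 0, -0.0271, 0, 0, 0], [-0.0165, 0, -0.0271, 0, 0, 0]]
  ]
}}

```text
time: 1.68
ee_pos: [0.5255, 0.0948, 0.304]
tool_rot: [-0.597, 0.597, 0.379, -0.378]
force: [0.2, 0.7, 0.6]
gripper_width: 0.0853
```

Run:
```python
from workcell import *
s=sense();print(s)
```

```text
{'time': 1.6833, 'q': array([-4.39663699e-02,  8.88341235e-02,  1.70992701e+00,  6.24560054e-05,
        1.34252910e+00, -1.17386465e+00]), 'qvel': array([-0.60709146,  0.32350533, -0.3461064 ,  0.00174918,  0.02083133,
       -0.60300832]), 'joint_efforts': array([  2.27786243, -41.58299446, -33.22789192,  -0.13294753,
         0.07883269,   0.76687966]), 'ee_pos': array([0.52549178, 0.09481008, 0.30400949]), 'tool_rot': array([-0.59719273,  0.59727976,  0.37866157, -0.37846155]), 'force': array([0.18240442, 0.71944774, 0.57543405]), 'moment': array([-0.0323995 ,  0.00467067,  0.06145137]), 'gripper_width': 0.08533421650145939}
```

{"name": "carry_out", "arguments": {
  "series": [
    [[0, 0.02, 0, 0, 0, 0], [0, 0.02, 0, 0, 0, 0], [0, 0.02, 0, 0, 0, 0], [0, 0.02, 0, 0, 0, 0], [0, 0.02, 0, 0, 0, 0], [0, 0.015, 0, 0, 0, 0], [0, 0, 0, 0, 0, 0], [0, 0, 0, 0, 0, 0]]
  ]
}}

```text
time: 2.35
ee_pos: [0.5244, 0.0963, 0.1884]
tool_rot: [0.598, -0.597, -0.378, 0.379]
force: [-0.1, -0.4, 0.7]
gripper_width: 0.0854
```

Run:
```python
from workcell import *
from h import *
s=sense();print(s["ee_pos"],s["force"],s["moment"],s["gripper_width"])
c=camera("wrist");im=c["pixels"].copy()
T=np.array(c["T_tool_cam"]);M=tool(s).as_matrix()
for p in ([.524,.0955,.08],[.524,.0955,.092]):
    q=np.linalg.inv(T)@np.r_[M.T@(np.array(p)-s["ee_pos"]),1]
    print(c["fx"]*q[0]/q[2]+c["cx"],c["fy"]*q[1]/q[2]+c["cy"])
cv2.imwrite("pics/w1.png",im[:,:,::-1])
```

```text
[0.52439151 0.09630069 0.18837245] [-0.14396015 -0.39921262  0.65416895] [0.00923707 0.00814957 0.00729512] 0.08543909946433338
276.81946942453646 233.54462366800365
276.8935117284841 241.3030333160621
```

View pics/w1.png

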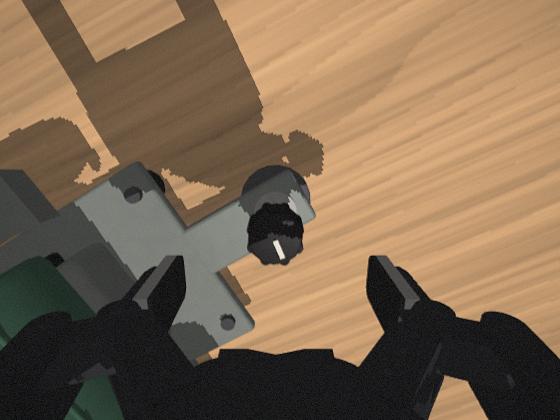

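The wrist view shows the knob centred between the jaws at about (275.5,240), matching the projected (276.9,241). I'll descend and close.

{"name": "carry_out", "arguments": {
  "series": [
    [[0, 0.01, 0, 0, 0, 0], [0, 0.015, 0, 0, 0, 0], [0, 0.015, 0, 0, 0, 0], [0, 0.012, 0, 0, 0, 0], [0, 0.005, 0, 0, 0, 0], [0, 0, 0, 0, 0, 0], [0, 0, 0, 0, 0, 0], [0, 0, 0, 0, 0, 0]]
  ]
}}

```text
time: 3.07
ee_pos: [0.5255, 0.0963, 0.1328]
tool_rot: [-0.597, 0.598, 0.379, -0.378]
force: [0.7, -1.0, 0.2]
gripper_width: 0.0857
```

{"name": "carry_out", "arguments": {
  "series": [
    [[0, 0, 0, 0, 0, 0], [0, 0, 0, 0, 0, 0], [0, 0, 0, 0, 0, 0], [0, 0, 0, 0, 0, 0], [0, 0, 0, 0, 0, 0], [0, 0, 0, 0, 0, 0], [0, 0, 0, 0, 0, 0], [0, 0, 0, 0, 0, 0]]
  ],
  "hand": -1,
  "grip_force": 25
}}

```text
time: 3.73
ee_pos: [0.5248, 0.0959, 0.132]
tool_rot: [-0.597, 0.597, 0.378, -0.379]
force: [-1.7, -4.7, 2.7]
gripper_width: 0.0354
```

```bash
cat > st.py <<'E'
from workcell import *
from h import *
np.set_printoptions(precision=4,suppress=True)
s=sense();M=tool(s)
print(s["time"],"pos",s["ee_pos"]*1000,"F",s["force"],"Mom",s["moment"],"w",s["gripper_width"],"q6",s["q"][5],"tau6",s["joint_efforts"][5],"yaw",np.arctan2(M.as_matrix()[1,0],M.as_matrix()[0,0]),"tilt",M.as_matrix()[:,1])
E
python3 st.py
```

```text
3.7333 pos [524.7608  95.9422 131.9937] F [-1.7209 -4.6536  2.6683] Mom [-0.6867  0.3283  0.05  ] w 0.035371535541181574 q6 -1.171145616048327 tau6 0.021437459508888423 yaw 1.1300341369729734 tilt [-0.0003 -0.0006 -1.    ]
```

{"name": "carry_out", "arguments": {
  "series": [
    [[-0.0005, -0.0003, 0, 0, 0, 0], [0, 0, 0, 0, 0, 0], [0, 0, 0, 0, 0, 0], [0, 0, 0, 0, 0, 0], [0, 0, 0, 0, 0, 0], [0, 0, 0, 0, 0, 0], [0, 0, 0, 0, 0, 0], [0, 0, 0, 0, 0, 0]]
  ]
}}

```text
time: 4.4
ee_pos: [0.5247, 0.0958, 0.1322]
tool_rot: [-0.597, 0.597, 0.379, -0.379]
force: [-1.1, -3.6, 2.0]
gripper_width: 0.0349
```

```bash
python3 st.py
```

```text
4.4 pos [524.6856  95.787  132.2078] F [-1.0666 -3.5856  1.9559] Mom [-0.531   0.2094  0.0429] w 0.03493465284083812 q6 -1.1720257399321468 tau6 0.012018271372653544 yaw 1.129951111825146 tilt [ 0.0001 -0.0001 -1.    ]
```

{"name": "carry_out", "arguments": {
  "series": [
    [[-0.0012, -0.0006, 0, 0, 0, 0], [0, 0, 0, 0, 0, 0], [0, 0.00011, 0, 0, 0.05, 0], [0, 0.00011, 0, 0, 0.05, 0], [0, 0.00011, 0, 0, 0.05, 0], [0, 0.00011, 0, 0, 0.05, 0], [0, 0, 0, 0, 0, 0], [0, 0, 0, 0, 0, 0]]
  ]
}}

```text
time: 5.07
ee_pos: [0.5244, 0.0952, 0.1324]
tool_rot: [0.632, -0.632, -0.318, 0.317]
force: [3.2, 1.9, -1.4]
gripper_width: 0.0352
```

```bash
python3 st.py
```

```text
5.0667 pos [524.4071  95.1977 132.3846] F [ 3.2079  1.8712 -1.3502] Mom [ 0.4812 -0.5469 -0.1109] w 0.035213019911022804 q6 -0.9755122901639134 tau6 0.10894794249907136 yaw 0.9311648798724483 tilt [ 0.0009  0.0009 -1.    ]
```

{"name": "carry_out", "arguments": {
  "series": [
    [[0.0006, 0.0003, 0, 0, 0, 0], [0, 0.00011, 0, 0, 0.05, 0], [0, 0.00011, 0, 0, 0.05, 0], [0, 0.00011, 0, 0, 0.05, 0], [0, 0.00011, 0, 0, 0.05, 0], [0, 0, 0, 0, 0, 0], [0, 0, 0, 0, 0, 0], [0, 0, 0, 0, 0, 0]]
  ]
}}

```text
time: 5.73
ee_pos: [0.5244, 0.0952, 0.1316]
tool_rot: [0.66, -0.66, -0.253, 0.253]
force: [0.9, -0.0, 1.2]
gripper_width: 0.0349
```

```bash
python3 st.py
```

```text
5.7333 pos [524.4427  95.2359 131.6491] F [ 0.8583 -0.0287  1.245 ] Mom [ 0.1347 -0.2348 -0.026 ] w 0.03488544519051072 q6 -0.7749995963367109 tau6 -0.01716374885290861 yaw 0.7317949981565522 tilt [-0.0001  0.     -1.    ]
```

{"name": "carry_out", "arguments": {
  "series": [
    [[0, 0.00011, 0, 0, 0.05, 0], [0, 0.00011, 0, 0, 0.05, 0], [0, 0.00011, 0, 0, 0.05, 0], [0, 0.00011, 0, 0, 0.05, 0], [0, 0.00011, 0, 0, 0.05, 0], [0, 0.00011, 0, 0, 0.05, 0], [0, 0, 0, 0, 0, 0], [0, 0, 0, 0, 0, 0]]
  ]
}}

```text
time: 6.4
ee_pos: [0.5243, 0.0951, 0.1309]
tool_rot: [-0.691, 0.691, 0.151, -0.152]
force: [-1.1, -1.0, 0.2]
gripper_width: 0.0354
```

```bash
python3 st.py
```

```text
6.4 pos [524.2854  95.1236 130.8985] F [-1.1205 -1.0286  0.1875] Mom [-0.0019 -0.16   -0.0476] w 0.03542504161391414 q6 -0.4754457478936308 tau6 0.0955114932730794 yaw 0.4322525832602792 tilt [-0.0005 -0.0002 -1.    ]
```

{"name": "carry_out", "arguments": {
  "series": [
    [[0, 0.00011, 0, 0, 0.05, 0], [0, 0.00011, 0, 0, 0.05, 0], [0, 0.00011, 0, 0, 0.05, 0], [0, 0.00011, 0, 0, 0.05, 0], [0, 0.00011, 0, 0, 0.05, 0], [0, 0.00011, 0, 0, 0.05, 0], [0, 0, 0, 0, 0, 0], [0, 0, 0, 0, 0, 0]]
  ]
}}

```text
time: 7.07
ee_pos: [0.5241, 0.0951, 0.1302]
tool_rot: [-0.705, 0.706, 0.047, -0.047]
force: [-1.8, -1.7, 2.1]
gripper_width: 0.0351
```

```bash
python3 st.py
```

```text
7.0667 pos [524.1147  95.0853 130.1621] F [-1.8281 -1.6886  2.0695] Mom [-0.2358  0.0835 -0.0359] w 0.03510607890507819 q6 -0.17594303214636903 tau6 0.08891506819054484 yaw 0.13281497891562338 tilt [-0.001  -0.0003 -1.    ]
```

```bash
cat > av.py <<'E'
from workcell import *
from h import *
import sys
np.set_printoptions(precision=3,suppress=True)
L=[]
for i in range(6):
    s=sense();L.append(np.r_[s["force"],s["moment"],s["joint_efforts"][5],s["ee_pos"]*1000])
    if i<5: camera("wrist")
L=np.array(L);M=tool(s).as_matrix()
print(s["time"],"mean",L.mean(0),"std",L.std(0)[:7],"q6",s["q"][5],"yaw",np.arctan2(M[1,0],M[0,0]),"w",s["gripper_width"])
E
python3 av.py
```

```text
7.3167 mean [ -2.405  -2.155   1.311  -0.28    0.14    0.01    0.023 524.132  95.112
 130.159] std [0.472 0.435 0.395 0.047 0.053 0.042 0.034] q6 -0.17431011057536497 yaw 0.1311983082110392 w 0.035262415611384434
```

{"name": "carry_out", "arguments": {
  "series": [
    [[-0.0003, 0.00011, 0, 0, 0.05, 0], [0, 0.00011, 0, 0, 0.05, 0], [0, 0.00011, 0, 0, 0.05, 0], [0, 0.00011, 0, 0, 0.05, 0], [0, 0.00011, 0, 0, 0.05, 0], [0, 0.00011, 0, 0, 0.05, 0], [0, 0, 0, 0, 0, 0], [0, 0, 0, 0, 0, 0]]
  ]
}}

```text
time: 7.98
ee_pos: [0.5239, 0.0951, 0.1295]
tool_rot: [-0.705, 0.705, -0.06, 0.059]
force: [-3.2, -2.4, 1.4]
gripper_width: 0.0351
```

```bash
python3 av.py
```

```text
8.2333 mean [ -3.27   -2.629   1.487  -0.476   0.328  -0.012   0.013 523.884  95.12
 129.475] std [0.195 0.335 0.552 0.024 0.053 0.047 0.041] q6 0.12590633768805515 yaw -0.16909705640798603 w 0.03503428035187713
```

{"name": "carry_out", "arguments": {
  "series": [
    [[-0.0005, 0.00011, -0.0005, 0, 0.05, 0], [0, 0.00011, 0, 0, 0.05, 0], [0, 0.00011, 0, 0, 0.05, 0], [0, 0.00011, 0, 0, 0.05, 0], [0, 0.00011, 0, 0, 0.05, 0], [0, 0.00011, 0, 0, 0.05, 0], [0, 0, 0, 0, 0, 0], [0, 0, 0, 0, 0, 0]]
  ]
}}

```text
time: 8.9
ee_pos: [0.5235, 0.095, 0.1289]
tool_rot: [0.688, -0.688, 0.164, -0.164]
force: [-3.2, -1.1, 2.6]
gripper_width: 0.0348
```

```bash
python3 av.py
```

```text
9.15 mean [ -3.043   0.058   1.499  -0.103   0.318  -0.005   0.012 523.542  95.001
 128.956] std [0.332 0.698 0.687 0.071 0.025 0.056 0.042] q6 0.4250575334293143 yaw -0.46920021619346275 w 0.034783907677557124
```

{"name": "carry_out", "arguments": {
  "series": [
    [[-0.0004, 0.00011, 0, 0, 0.05, 0], [0, 0.00011, 0, 0, 0.05, 0], [0, 0.00011, 0, 0, 0.05, 0], [0, 0.00011, 0, 0, 0.05, 0], [0, 0.00011, 0, 0, 0.05, 0], [0, 0.00011, 0, 0, 0.05, 0], [0, 0, 0, 0, 0, 0], [0, 0, 0, 0, 0, 0]]
  ]
}}

```text
time: 9.82
ee_pos: [0.5233, 0.095, 0.1288]
tool_rot: [0.655, -0.655, 0.265, -0.266]
force: [-5.0, 0.8, 6.2]
gripper_width: 0.0352
```

```bash
python3 av.py
```

```text
10.0667 mean [ -4.735  -0.322   6.095  -0.093   0.676  -0.102  -0.08  523.334  95.028
 128.849] std [0.624 0.677 0.372 0.043 0.031 0.031 0.034] q6 0.7257763753008513 yaw -0.7696226394041625 w 0.0350453986737983
```

Touch felt on the left: the descent stopped and Fz rose by 4.6 N and the torque rose too. That puts it about 0.25 rad past unpressed touch, or about 3 N. I'll unload the arm, then open and lift.

{"name": "carry_out", "arguments": {
  "series": [
    [[-0.0006, -0.0007, 0, 0, 0, 0], [0, 0, 0, 0, 0, 0], [0, 0, 0, 0, 0, 0], [0, 0, 0, 0, 0, 0], [0, 0, 0, 0, 0, 0], [0, 0, 0, 0, 0, 0], [0, 0, 0, 0, 0, 0], [0, 0, 0, 0, 0, 0]]
  ]
}}

```text
time: 10.73
ee_pos: [0.5231, 0.0952, 0.129]
tool_rot: [-0.655, 0.655, -0.265, 0.266]
force: [2.0, -4.5, -3.4]
gripper_width: 0.0354
```

```bash
python3 av.py
```

```text
10.9833 mean [  2.348  -5.063  -4.744  -0.83   -0.484  -0.018  -0.026 523.038  95.161
 129.003] std [0.608 0.404 0.76  0.031 0.047 0.038 0.   ] q6 0.7269370128448551 yaw -0.7700286560425276 w 0.03510310117896196
```

{"name": "carry_out", "arguments": {
  "series": [
    [[0, 0, 0, 0, 0, 0], [0, 0, 0, 0, 0, 0], [0, 0, 0, 0, 0, 0], [0, 0, 0, 0, 0, 0], [0, 0, 0, 0, 0, 0], [0, 0, 0, 0, 0, 0], [0, 0, 0, 0, 0, 0], [0, 0, 0, 0, 0, 0]]
  ],
  "hand": 1
}}

```text
time: 11.65
ee_pos: [0.5228, 0.0954, 0.1291]
tool_rot: [0.655, -0.655, 0.266, -0.266]
force: [-0.3, -0.5, -0.2]
gripper_width: 0.0852
```

```bash
python3 av.py
```

```text
11.9 mean [ -0.239  -0.033  -0.346  -0.018  -0.007  -0.006  -0.    522.794  95.396
 129.007] std [0.288 0.447 0.439 0.022 0.032 0.016 0.   ] q6 0.7269500887660933 yaw -0.7699892229606433 w 0.08540370282356981
```

{"name": "carry_out", "arguments": {
  "series": [
    [[0, -0.0205, 0, 0, 0, 0], [0, -0.0205, 0, 0, 0, 0], [0, -0.0205, 0, 0, 0, 0], [0, -0.0205, 0, 0, 0, 0], [0, -0.0205, 0, 0, 0, 0], [0, -0.0205, 0, 0, 0, 0], [0, -0.0205, 0, 0, 0, 0], [0, -0.0205, 0, 0, 0, 0]]
  ]
}}

```text
time: 12.57
ee_pos: [0.5226, 0.0954, 0.294]
tool_rot: [-0.655, 0.655, -0.266, 0.266]
force: [0.4, -1.0, -0.0]
gripper_width: 0.0855
```

{"name": "carry_out", "arguments": {
  "series": [
    [[0.0259, 0, -0.02206, 0, 0, 0], [0.0259, 0, -0.02206, 0, 0, 0], [0.0259, 0, -0.02206, 0, 0, 0], [0.0259, 0, -0.02206, 0, 0, 0], [0.0259, 0, -0.02206, 0, 0, 0], [0.0259, 0, -0.02206, 0, 0, 0], [0.0259, 0, -0.02206, 0, 0, 0], [0.0259, 0, -0.02206, 0, 0, 0]]
  ]
}}

```text
time: 13.23
ee_pos: [0.5485, -0.1773, 0.293]
tool_rot: [0.655, -0.655, 0.266, -0.266]
force: [0.9, 0.7, -0.1]
gripper_width: 0.0855
```

{"name": "carry_out", "arguments": {
  "series": [
    [[0.0259, 0, -0.02206, 0, 0, 0], [0.0259, 0, -0.02206, 0, 0, 0], [0, 0, 0, 0, -0.12, 0], [0, 0, 0, 0, -0.12, 0], [0, 0, 0, 0, -0.12, 0], [0, 0, 0, 0, -0.12, 0], [0, 0, 0, 0, -0.12, 0], [0, 0, 0, 0, -0.12, 0]]
  ]
}}

```text
time: 13.9
ee_pos: [0.5551, -0.2433, 0.2928]
tool_rot: [0.707, -0.707, 0.016, -0.016]
force: [-0.1, -0.1, 0.0]
gripper_width: 0.0853
```

```bash
python3 st.py
python3 - <<'E'
from workcell import *
from h import *
for n in("side","top"):
    c=camera(n);im=c["pixels"];cv2.imwrite(f"pics/{n}2.png",im[:,:,::-1])
E
```

```text
13.9 pos [ 555.0563 -243.3385  292.7968] F [-0.1006 -0.0971  0.0041] Mom [ 0.0055 -0.0624 -0.0198] w 0.08534781784450708 q6 -0.564550288084704 tau6 1.9102893769741058 yaw -0.0442491303178747 tilt [-0.0003  0.0003 -1.    ]
```

View pics/side2.png

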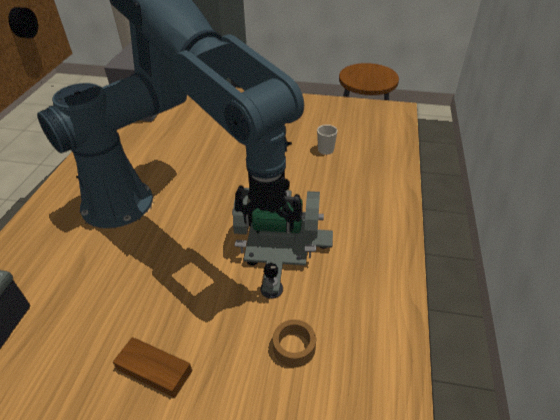

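The side view shows the grinder and bystanders unmoved, with the right knob still at (271,270). I'll descend on it.

{"name": "carry_out", "arguments": {
  "series": [
    [[0, 0.02, 0, 0, 0, 0], [0, 0.03, 0, 0, 0, 0], [0, 0.03, 0, 0, 0, 0], [0, 0.03, 0, 0, 0, 0], [0, 0.03, 0, 0, 0, 0], [0, 0.015, 0, 0, 0, 0], [0, 0.005, 0, 0, 0, 0], [0, 0, 0, 0, 0, 0]]
  ]
}}

```text
time: 14.67
ee_pos: [0.5544, -0.2428, 0.1314]
tool_rot: [0.707, -0.706, 0.02, -0.018]
force: [-0.1, 0.4, 0.2]
gripper_width: 0.0855
```

```bash
python3 st.py
python3 - <<'E'
from workcell import *
from h import *
c=camera("wrist");cv2.imwrite("pics/w3.png",c["pixels"][:,:,::-1])
E
```

```text
14.6667 pos [ 554.3909 -242.7539  131.4072] F [-0.1034  0.3885  0.189 ] Mom [ 0.0482 -0.0089 -0.0061] w 0.0855041404009368 q6 -0.5559932873334774 tau6 0.03527514170855284 yaw -0.05263504872303568 tilt [-0.0027  0.0019 -1.    ]
```

View pics/w3.png

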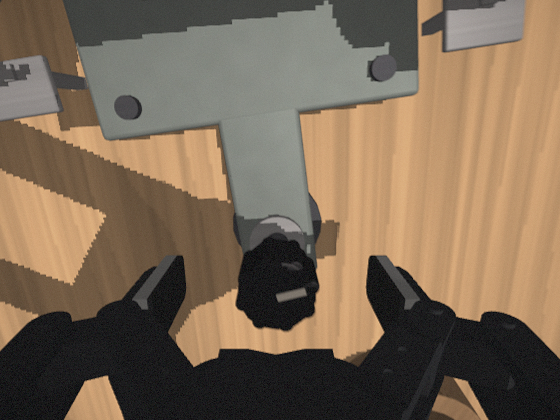

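The knob sits centred between the jaws: it spans u 236–318 against a finger midpoint of 276. I'll grip it.

{"name": "carry_out", "arguments": {
  "series": [
    [[0, 0, 0, 0, 0, 0], [0, 0, 0, 0, 0, 0], [0, 0, 0, 0, 0, 0], [0, 0, 0, 0, 0, 0], [0, 0, 0, 0, 0, 0], [0, 0, 0, 0, 0, 0], [0, 0, 0, 0, 0, 0], [0, 0, 0, 0, 0, 0]]
  ],
  "hand": -1,
  "grip_force": 25
}}

```text
time: 15.38
ee_pos: [0.5549, -0.2437, 0.1341]
tool_rot: [-0.707, 0.707, -0.018, 0.017]
force: [-5.5, -0.1, 6.1]
gripper_width: 0.0354
```

```bash
python3 av.py
```

```text
15.6333 mean [  -4.849   -0.144    6.145    0.012    0.627    0.049    0.043  554.905
 -243.687  134.145] std [0.482 0.342 0.272 0.02  0.027 0.02  0.   ] q6 -0.5584456694818205 yaw -0.05001437247980777 w 0.034992574330362264
```

{"name": "carry_out", "arguments": {
  "series": [
    [[-0.0006, -0.0006, 0, 0, 0, 0], [-0.0005, -0.0005, 0, 0, 0, 0], [0, 0, 0, 0, 0, 0], [0, 0.00011, 0, 0, 0.05, 0], [0, 0.00011, 0, 0, 0.05, 0], [0, 0.00011, 0, 0, 0.05, 0], [0, 0, 0, 0, 0, 0], [0, 0, 0, 0, 0, 0]]
  ]
}}

```text
time: 16.3
ee_pos: [0.5544, -0.2436, 0.1342]
tool_rot: [-0.703, 0.704, -0.07, 0.071]
force: [-0.1, -0.9, 1.7]
gripper_width: 0.0354
```

```bash
python3 av.py
```

```text
16.55 mean [   0.232   -1.329    3.074   -0.296   -0.2     -0.024   -0.     554.437
 -243.554  134.179] std [0.448 0.578 0.696 0.061 0.042 0.028 0.047] q6 -0.4102408960055893 yaw -0.19935434262972695 w 0.03537403727582835
```

{"name": "carry_out", "arguments": {
  "series": [
    [[0, -0.0004, 0, 0, 0, 0], [0, 0, 0, 0, 0, 0], [0, 0.00011, 0, 0, 0.05, 0], [0, 0.00011, 0, 0, 0.05, 0], [0, 0.00011, 0, 0, 0.05, 0], [0, 0.00011, 0, 0, 0.05, 0], [0, 0, 0, 0, 0, 0], [0, 0, 0, 0, 0, 0]]
  ]
}}

```text
time: 17.22
ee_pos: [0.5543, -0.2435, 0.1338]
tool_rot: [-0.693, 0.693, -0.14, 0.14]
force: [1.5, -3.5, 1.8]
gripper_width: 0.0347
```

```bash
python3 av.py
```

```text
17.4667 mean [   2.012   -3.224    1.747   -0.603   -0.477   -0.027    0.001  554.259
 -243.465  133.859] std [0.386 0.531 0.504 0.035 0.053 0.041 0.046] q6 -0.21030110687263995 yaw -0.3993171085574088 w 0.035380198079565266
```

{"name": "carry_out", "arguments": {
  "series": [
    [[0.0006, -0.0001, 0, 0, 0, 0], [0, 0.00011, 0, 0, 0.05, 0], [0, 0.00011, 0, 0, 0.05, 0], [0, 0.00011, 0, 0, 0.05, 0], [0, 0.00011, 0, 0, 0.05, 0], [0, 0.00011, 0, 0, 0.05, 0], [0, 0, 0, 0, 0, 0], [0, 0, 0, 0, 0, 0]]
  ]
}}

```text
time: 18.13
ee_pos: [0.5543, -0.2435, 0.1332]
tool_rot: [-0.67, 0.67, -0.226, 0.225]
force: [-0.0, -3.1, 2.3]
gripper_width: 0.0352
```

```bash
python3 av.py
```

```text
18.3833 mean [  -0.842   -3.115    2.61    -0.636    0.048   -0.034   -0.002  554.335
 -243.443  133.191] std [0.585 0.497 0.433 0.042 0.06  0.05  0.046] q6 0.03988844423972127 yaw -0.649201119155856 w 0.03516877059237011
```

{"name": "carry_out", "arguments": {
  "series": [
    [[0, -0.0002, -0.0006, 0, 0, 0], [0, 0.00011, 0, 0, 0.05, 0], [0, 0.00011, 0, 0, 0.05, 0], [0, 0.00011, 0, 0, 0.05, 0], [0, 0.00011, 0, 0, 0.05, 0], [0, 0.00011, 0, 0, 0.05, 0], [0, 0, 0, 0, 0, 0], [0, 0, 0, 0, 0, 0]]
  ]
}}

```text
time: 19.05
ee_pos: [0.5541, -0.2435, 0.1327]
tool_rot: [0.637, -0.637, 0.307, -0.307]
force: [-0.4, -1.1, 1.2]
gripper_width: 0.0351
```

```bash
python3 av.py
```

```text
19.3 mean [  -0.053    0.221    1.344   -0.147   -0.036   -0.008    0.005  554.119
 -243.488  132.683] std [0.492 0.794 0.265 0.085 0.029 0.037 0.044] q6 0.28884138457869607 yaw -0.8991542798619572 w 0.034894453038702054
```

{"name": "carry_out", "arguments": {
  "series": [
    [[0, 0.00011, 0, 0, 0.05, 0], [0, 0.00011, 0, 0, 0.05, 0], [0, 0.00011, 0, 0, 0.05, 0], [0, 0.00011, 0, 0, 0.05, 0], [0, 0.00011, 0, 0, 0.05, 0], [0, 0, 0, 0, 0, 0], [0, 0, 0, 0, 0, 0], [0, 0, 0, 0, 0, 0]]
  ]
}}

```text
time: 19.97
ee_pos: [0.554, -0.2434, 0.1321]
tool_rot: [0.594, -0.594, 0.384, -0.384]
force: [-0.8, 1.9, 1.2]
gripper_width: 0.0348
```

```bash
python3 av.py
```

```text
20.2167 mean [  -1.101    2.914    1.478    0.333    0.1     -0.024   -0.004  554.044
 -243.457  132.118] std [0.3   0.597 0.28  0.083 0.049 0.036 0.017] q6 0.5391094958508721 yaw -1.1494372826869468 w 0.035375244424811096
```

{"name": "carry_out", "arguments": {
  "series": [
    [[-0.0004, 0.00011, 0, 0, 0.05, 0], [0, 0.00011, 0, 0, 0.05, 0], [0, 0.00011, 0, 0, 0.05, 0], [0, 0.00011, 0, 0, 0.05, 0], [0, 0.00011, 0, 0, 0.05, 0], [0, 0, 0, 0, 0, 0], [0, 0, 0, 0, 0, 0], [0, 0, 0, 0, 0, 0]]
  ]
}}

```text
time: 20.88
ee_pos: [0.554, -0.2433, 0.1318]
tool_rot: [0.541, -0.541, 0.455, -0.455]
force: [-2.1, 4.6, 2.9]
gripper_width: 0.0352
```

```bash
python3 av.py
```

```text
21.1333 mean [  -2.222    4.24     3.794    0.628    0.344   -0.07    -0.055  553.971
 -243.246  131.837] std [0.254 0.321 0.442 0.027 0.022 0.035 0.015] q6 0.7886594437211452 yaw -1.3986336245997564 w 0.03525126890435116
```

Touch felt on the right: at about 1.23 rad of turn the descent stopped and Fz rose by 2.3 N. Unpressed touch is therefore about 1.29 rad. I'll turn 0.36 rad more to 1.71 rad without descending, for roughly 8–9 N.

{"name": "carry_out", "arguments": {
  "series": [
    [[-0.0008, -0.0002, 0, 0, 0, 0], [0, 0, 0, 0, 0.06, 0], [0, 0, 0, 0, 0.06, 0], [0, 0, 0, 0, 0.06, 0], [0, 0, 0, 0, 0.06, 0], [0, 0, 0, 0, 0.06, 0], [0, 0, 0, 0, 0.06, 0], [0, 0, 0, 0, 0, 0]]
  ]
}}

```text
time: 21.8
ee_pos: [0.5539, -0.2428, 0.1318]
tool_rot: [0.45, -0.45, 0.545, -0.545]
force: [-0.9, 3.1, 0.1]
gripper_width: 0.0352
```

```bash
python3 av.py
```

```text
22.05 mean [  -0.508    2.932   -0.228    0.213    0.222   -0.087    0.148  553.882
 -242.769  131.828] std [0.524 0.618 0.729 0.031 0.02  0.042 0.284] q6 1.1495271988997808 yaw -1.758581717403901 w 0.03540892807151744
```

{"name": "carry_out", "arguments": {
  "series": [
    [[0, -0.0004, 0, 0, 0, 0], [0, 0, 0, 0, 0, 0], [0, 0, 0, 0, 0, 0], [0, 0, 0, 0, 0, 0], [0, 0, 0, 0, 0, 0], [0, 0, 0, 0, 0, 0], [0, 0, 0, 0, 0, 0], [0, 0, 0, 0, 0, 0]]
  ]
}}

```text
time: 22.72
ee_pos: [0.5537, -0.2427, 0.1319]
tool_rot: [0.45, -0.451, 0.545, -0.545]
force: [1.9, 1.1, -10.5]
gripper_width: 0.0351
```

```bash
python3 av.py
```

```text
22.9667 mean [   1.879    0.584  -11.394   -0.259   -0.249    0.041    0.034  553.751
 -242.71   131.981] std [0.33  0.302 0.879 0.045 0.017 0.018 0.001] q6 1.1509336053213102 yaw -1.7600471812047715 w 0.03530126749098082
```

{"name": "carry_out", "arguments": {
  "series": [
    [[0, -0.0002, 0, 0, 0, 0], [0, 0, 0, 0, 0, 0], [0, 0, 0, 0, 0, 0], [0, 0, 0, 0, 0, 0], [0, 0, 0, 0, 0, 0], [0, 0, 0, 0, 0, 0], [0, 0, 0, 0, 0, 0], [0, 0, 0, 0, 0, 0]]
  ]
}}

```text
time: 23.63
ee_pos: [0.5537, -0.2427, 0.1324]
tool_rot: [0.45, -0.451, 0.545, -0.545]
force: [1.5, 0.5, -16.6]
gripper_width: 0.0351
```

```bash
python3 av.py
```

```text
23.8833 mean [   1.68     0.3    -15.981   -0.339   -0.166    0.024    0.028  553.748
 -242.65   132.381] std [0.333 0.443 0.392 0.031 0.045 0.038 0.   ] q6 1.1509344626278717 yaw -1.7599613518599182 w 0.034815803270124526
```

Pull test: the right contact broke at about 12 N, a bit more than intended. I'll go back to neutral, back off 0.12 rad, and repeat the pull.

{"name": "carry_out", "arguments": {
  "series": [
    [[0, 0.0003, 0, 0, 0, 0], [0, 0.0003, 0, 0, 0, 0], [0, 0, 0, 0, 0, 0], [0, 0, 0, 0, -0.04, 0], [0, 0, 0, 0, -0.04, 0], [0, 0, 0, 0, -0.04, 0], [0, 0, 0, 0, 0, 0], [0, 0, 0, 0, 0, 0]]
  ]
}}

```text
time: 24.55
ee_pos: [0.5539, -0.2428, 0.1323]
tool_rot: [0.482, -0.482, 0.517, -0.517]
force: [-0.4, 2.1, -11.6]
gripper_width: 0.0351
```

```bash
python3 av.py
```

```text
24.8 mean [  -1.516    1.358  -11.087   -0.09     0.254    0.071    0.033  553.897
 -242.795  132.232] std [0.77  0.679 0.417 0.02  0.03  0.026 0.038] q6 1.0314834161732824 yaw -1.6405720006093674 w 0.035028028590860856
```

{"name": "carry_out", "arguments": {
  "series": [
    [[0, -0.0004, 0, 0, 0, 0], [0, 0, 0, 0, 0, 0], [0, 0, 0, 0, 0, 0], [0, 0, 0, 0, 0, 0], [0, 0, 0, 0, 0, 0], [0, 0, 0, 0, 0, 0], [0, 0, 0, 0, 0, 0], [0, 0, 0, 0, 0, 0]]
  ]
}}

```text
time: 25.47
ee_pos: [0.5539, -0.2428, 0.1324]
tool_rot: [0.482, -0.482, 0.517, -0.517]
force: [-1.0, 0.8, -12.7]
gripper_width: 0.0353
```

```bash
python3 av.py
```

```text
25.7167 mean [  -1.355    0.491  -13.219   -0.235    0.284   -0.01    -0.     553.9
 -242.769  132.367] std [0.534 0.435 0.365 0.038 0.017 0.03  0.   ] q6 1.0309189225601831 yaw -1.6399951042130594 w 0.03501750751309297
```

{"name": "carry_out", "arguments": {
  "series": [
    [[0, 0.0005, 0, 0, 0, 0], [0, 0, 0, 0, 0, 0], [0, 0, 0, 0, 0, 0], [0, 0, 0, 0, 0, 0], [0, 0, 0, 0, 0, 0], [0, 0, 0, 0, 0, 0], [0, 0, 0, 0, 0, 0], [0, 0, 0, 0, 0, 0]]
  ]
}}

```text
time: 26.38
ee_pos: [0.554, -0.2428, 0.132]
tool_rot: [-0.482, 0.482, -0.517, 0.517]
force: [-2.4, -0.0, -9.5]
gripper_width: 0.035
```

```bash
python3 av.py; python3 st.py
```

```text
26.6333 mean [  -3.015    0.987   -8.927   -0.055    0.574    0.001    0.018  553.982
 -242.817  132.038] std [0.425 0.697 0.747 0.044 0.029 0.029 0.   ] q6 1.0309039421310118 yaw -1.6400010672268728 w 0.03484637815525991
26.6333 pos [ 553.9659 -242.8389  132.0011] F [-2.4945  1.6861 -8.5065] Mom [-0.0296  0.5921 -0.0489] w 0.03484637815525991 q6 1.0309039421310118 tau6 0.018292806926183403 yaw -1.6400010672268728 tilt [ 0.     -0.0001 -1.    ]
```

The pulls are consistent with about 9 N on the right now: the force/height slope is spring-like above roughly 8–9.5 N. I'll go back to neutral, release, and test the left the same way.

{"name": "carry_out", "arguments": {
  "series": [
    [[0, 0.0003, 0, 0, 0, 0], [0, 0.0001, 0, 0, 0, 0], [0, 0, 0, 0, 0, 0], [0, 0, 0, 0, 0, 0], [0, 0, 0, 0, 0, 0], [0, 0, 0, 0, 0, 0], [0, 0, 0, 0, 0, 0], [0, 0, 0, 0, 0, 0]]
  ]
}}

```text
time: 27.3
ee_pos: [0.554, -0.2428, 0.1319]
tool_rot: [-0.482, 0.482, -0.517, 0.517]
force: [-4.9, 2.8, -4.7]
gripper_width: 0.0354
```

```bash
python3 av.py
```

```text
27.55 mean [  -4.787    2.156   -5.092    0.08     0.812    0.002    0.014  554.022
 -242.835  131.872] std [0.477 0.476 0.327 0.017 0.025 0.049 0.   ] q6 1.030941448215438 yaw -1.6399809277041906 w 0.035016565319463136
```

{"name": "carry_out", "arguments": {
  "series": [
    [[0, 0, 0, 0, 0, 0], [0, 0, 0, 0, 0, 0], [0, 0, 0, 0, 0, 0], [0, 0, 0, 0, 0, 0], [0, 0, 0, 0, 0, 0], [0, 0, 0, 0, 0, 0], [0, 0, 0, 0, 0, 0], [0, 0, 0, 0, 0, 0]]
  ],
  "hand": 1
}}

```text
time: 28.22
ee_pos: [0.554, -0.2428, 0.1316]
tool_rot: [-0.482, 0.482, -0.517, 0.517]
force: [-0.4, 0.4, 1.5]
gripper_width: 0.0852
```

```bash
python3 st.py
```

```text
28.2167 pos [ 554.0376 -242.8069  131.5795] F [-0.4076  0.3549  1.4871] Mom [-0.0301 -0.0013 -0.0053] w 0.08517366604632243 q6 1.0309448827522156 tau6 -4.1788030102907214e-06 yaw -1.6400011361844609 tilt [ 0.0002 -0.0001 -1.    ]
```

{"name": "carry_out", "arguments": {
  "series": [
    [[0, -0.0205, 0, 0, 0, 0], [0, -0.0205, 0, 0, 0, 0], [0, -0.0205, 0, 0, 0, 0], [0, -0.0205, 0, 0, 0, 0], [0, -0.0205, 0, 0, 0, 0], [0, -0.0205, 0, 0, 0, 0], [0, -0.0205, 0, 0, 0, 0], [0, -0.0205, 0, 0, 0, 0]]
  ]
}}

```text
time: 28.88
ee_pos: [0.5538, -0.2427, 0.2965]
tool_rot: [0.482, -0.482, 0.517, -0.517]
force: [0.4, -0.4, 0.7]
gripper_width: 0.0854
```

{"name": "carry_out", "arguments": {
  "series": [
    [[-0.0335, 0, -0.0053, 0, 0, 0], [-0.0335, 0, -0.0053, 0, 0, 0], [-0.0335, 0, -0.0053, 0, 0, 0], [-0.0335, 0, -0.0053, 0, 0, 0], [-0.0335, 0, -0.0053, 0, 0, 0], [-0.0335, 0, -0.0053, 0, 0, 0], [-0.0335, 0, -0.0053, 0, 0, 0], [-0.0335, 0, -0.0053, 0, 0, 0]]
  ]
}}

```text
time: 29.55
ee_pos: [0.5297, 0.0291, 0.2956]
tool_rot: [-0.482, 0.482, -0.517, 0.517]
force: [1.8, -0.2, -0.3]
gripper_width: 0.0854
```

{"name": "carry_out", "arguments": {
  "series": [
    [[-0.0335, 0, -0.0053, 0, 0, 0], [-0.0335, 0, -0.0053, 0, 0, 0], [0, 0, 0, 0, 0, 0], [0, 0, 0, 0, 0, 0], [0, 0.01, 0, 0, 0, 0], [0, 0.02, 0, 0, 0, 0], [0, 0.02, 0, 0, 0, 0], [0, 0, 0, 0, 0, 0]]
  ]
}}

```text
time: 30.22
ee_pos: [0.5221, 0.0936, 0.2408]
tool_rot: [0.48, -0.484, 0.519, -0.516]
force: [-0.9, -0.3, -1.7]
gripper_width: 0.0857
```

```bash
python3 st.py;python3 - <<'E'
from workcell import *
from h import *
c=camera("wrist");cv2.imwrite("pics/w4.png",c["pixels"][:,:,::-1])
E
```

```text
30.2167 pos [522.0727  93.6476 240.8488] F [-0.8773 -0.34   -1.6565] Mom [0.0499 0.0319 0.005 ] w 0.0856544433159902 q6 1.5960101596478276 tau6 0.000830792141641723 yaw -1.6422154202729984 tilt [-0.0075  0.     -1.    ]
```

View pics/w4.png

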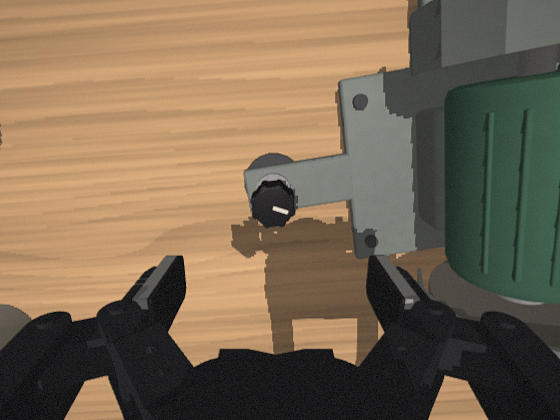

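The left knob is at about (273,204), on the centreline between the jaws. I'll descend.

{"name": "carry_out", "arguments": {
  "series": [
    [[0, 0.02, 0, 0, 0, 0], [0, 0.025, 0, 0, 0, 0], [0, 0.025, 0, 0, 0, 0], [0, 0.02, 0, 0, 0, 0], [0, 0.015, 0, 0, 0, 0], [0, 0.008, 0, 0, 0, 0], [0, 0, 0, 0, 0, 0], [0, 0, 0, 0, 0, 0]]
  ]
}}

```text
time: 30.93
ee_pos: [0.5249, 0.0946, 0.1333]
tool_rot: [-0.482, 0.482, -0.517, 0.517]
force: [-0.5, 1.0, 0.8]
gripper_width: 0.0854
```

```bash
python3 st.py
```

```text
30.9333 pos [524.9395  94.5629 133.29  ] F [-0.4882  1.0114  0.7721] Mom [ 0.0024 -0.0067  0.0139] w 0.08535877422907438 q6 1.5963725685611256 tau6 -0.0021228826517472044 yaw -1.6407601682625053 tilt [ 0.0007 -0.0001 -1.    ]
```

{"name": "carry_out", "arguments": {
  "series": [
    [[-0.0005, 0.0025, -0.0006, 0, 0, 0], [0, 0.001, 0, 0, 0, 0], [0, 0, 0, 0, 0, 0], [0, 0, 0, 0, 0, 0], [0, 0, 0, 0, 0, 0], [0, 0, 0, 0, 0, 0], [0, 0, 0, 0, 0, 0], [0, 0, 0, 0, 0, 0]]
  ]
}}

```text
time: 31.6
ee_pos: [0.5237, 0.0957, 0.1291]
tool_rot: [-0.482, 0.482, -0.517, 0.517]
force: [0.3, 0.1, 0.2]
gripper_width: 0.0852
```

{"name": "carry_out", "arguments": {
  "series": [
    [[0, 0, 0, 0, 0, 0], [0, 0, 0, 0, 0, 0], [0, 0, 0, 0, 0, 0], [0, 0, 0, 0, 0, 0], [0, 0, 0, 0, 0, 0], [0, 0, 0, 0, 0, 0], [0, 0, 0, 0, 0, 0], [0, 0, 0, 0, 0, 0]]
  ],
  "hand": -1
}}

```text
time: 32.27
ee_pos: [0.5237, 0.0958, 0.1291]
tool_rot: [0.482, -0.482, 0.517, -0.517]
force: [-0.9, 1.5, 2.0]
gripper_width: 0.0358
```

```bash
python3 av.py
```

```text
32.5167 mean [ -0.864   1.933   2.307   0.338   0.119  -0.012  -0.013 523.705  95.763
 129.129] std [0.318 0.36  0.556 0.066 0.013 0.025 0.001] q6 1.5974513138396274 yaw -1.6399395057385961 w 0.03561581608761433
```

Gripped with only small forces. Now the pull test, in small steps.

{"name": "carry_out", "arguments": {
  "series": [
    [[0, -0.0004, 0, 0, 0, 0], [0, 0, 0, 0, 0, 0], [0, 0, 0, 0, 0, 0], [0, 0, 0, 0, 0, 0], [0, 0, 0, 0, 0, 0], [0, 0, 0, 0, 0, 0], [0, 0, 0, 0, 0, 0], [0, 0, 0, 0, 0, 0]]
  ]
}}

```text
time: 33.18
ee_pos: [0.5236, 0.0957, 0.1292]
tool_rot: [0.482, -0.482, 0.517, -0.517]
force: [2.4, 3.7, -5.5]
gripper_width: 0.0352
```

```bash
python3 av.py
```

```text
33.4333 mean [  2.605   3.656  -6.136   0.668  -0.384   0.013   0.    523.588  95.692
 129.204] std [0.333 0.261 0.758 0.046 0.025 0.023 0.   ] q6 1.5974822850455939 yaw -1.6400910203693297 w 0.03554369446755479
```

{"name": "carry_out", "arguments": {
  "series": [
    [[0, -0.0002, 0, 0, 0, 0], [0, 0, 0, 0, 0, 0], [0, 0, 0, 0, 0, 0], [0, 0, 0, 0, 0, 0], [0, 0, 0, 0, 0, 0], [0, 0, 0, 0, 0, 0], [0, 0, 0, 0, 0, 0], [0, 0, 0, 0, 0, 0]]
  ]
}}

```text
time: 34.1
ee_pos: [0.5236, 0.0956, 0.1294]
tool_rot: [0.482, -0.482, 0.517, -0.517]
force: [2.9, 4.0, -8.2]
gripper_width: 0.0349
```

```bash
python3 av.py
```

```text
34.35 mean [  3.023   4.122  -8.203   0.708  -0.486   0.017   0.002 523.568  95.668
 129.361] std [0.389 0.39  0.336 0.034 0.035 0.033 0.   ] q6 1.597458198373449 yaw -1.6400325485018912 w 0.035076879053327556
```

The left contact breaks at about 7 N, so the left carries about 7 N and the right about 8 N, which leaves roughly 9–13 N on each rubber foot. I'll return to neutral, release and retreat.

{"name": "carry_out", "arguments": {
  "series": [
    [[0, 0.0003, 0, 0, 0, 0], [0, 0.0002, 0, 0, 0, 0], [0, 0, 0, 0, 0, 0], [0, 0, 0, 0, 0, 0], [0, 0, 0, 0, 0, 0], [0, 0, 0, 0, 0, 0], [0, 0, 0, 0, 0, 0], [0, 0, 0, 0, 0, 0]]
  ]
}}

```text
time: 35.02
ee_pos: [0.5236, 0.0957, 0.1292]
tool_rot: [0.482, -0.482, 0.517, -0.517]
force: [0.7, 4.2, -3.3]
gripper_width: 0.0355
```

{"name": "carry_out", "arguments": {
  "series": [
    [[0, 0, 0, 0, 0, 0], [0, 0, 0, 0, 0, 0], [0, 0, 0, 0, 0, 0], [0, 0, 0, 0, 0, 0], [0, 0, 0, 0, 0, 0], [0, 0, 0, 0, 0, 0], [0, 0, 0, 0, 0, 0], [0, 0, 0, 0, 0, 0]]
  ],
  "hand": 1
}}

```text
time: 35.68
ee_pos: [0.5237, 0.0956, 0.1292]
tool_rot: [-0.482, 0.482, -0.517, 0.517]
force: [0.8, 0.4, 0.3]
gripper_width: 0.0855
```

{"name": "carry_out", "arguments": {
  "series": [
    [[0, -0.02, 0, 0, 0, 0], [0, -0.02, 0, 0, 0, 0], [0, -0.02, 0, 0, 0, 0], [0, -0.02, 0, 0, 0, 0], [0, -0.02, 0, 0, 0, 0], [0, -0.02, 0, 0, 0, 0], [0, -0.02, 0, 0, 0, 0], [0, 0, 0, 0, 0, 0]]
  ]
}}

```text
time: 36.35
ee_pos: [0.5257, 0.0956, 0.2736]
tool_rot: [-0.484, 0.481, -0.515, 0.519]
force: [0.1, 0.3, 0.9]
gripper_width: 0.0855
```

{"name": "carry_out", "arguments": {
  "series": [
    [[-0.03, 0, 0, 0, 0, 0], [-0.03, 0, 0, 0, 0, 0], [-0.03, 0, 0, 0, 0, 0], [-0.03, 0, 0, 0, 0, 0], [-0.03, 0, 0, 0, 0, 0], [-0.03, 0, 0, 0, 0, 0], [0, 0, 0, 0, 0, 0], [0, 0, 0, 0, 0, 0]]
  ]
}}

```text
time: 37.02
ee_pos: [0.5355, 0.2764, 0.2679]
tool_rot: [0.483, -0.484, 0.516, -0.516]
force: [0.1, -0.6, 0.7]
gripper_width: 0.0853
```

```bash
python3 st.py
python3 - <<'E'
from workcell import *
from h import *
a=[]
for n in("side","top"):
    c=camera(n);a.append(c["pixels"])
    cv2.imwrite(f"pics/{n}5.png",c["pixels"][:,:,::-1])
E
```

```text
37.0167 pos [535.4875 276.4001 267.9386] F [ 0.0671 -0.6456  0.661 ] Mom [-0.066   0.009   0.0192] w 0.08531807046196371 q6 1.9170549255423535 tau6 0.14067605137825012 yaw -1.6371635640355036 tilt [-0.0014 -0.0006 -1.    ]
```

View pics/side5.png

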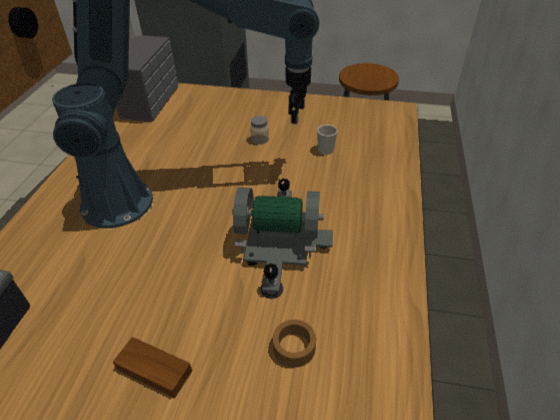

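View pics/top5.png

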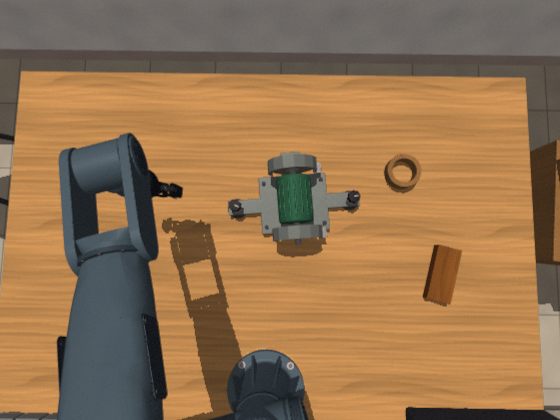

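The final views show the grinder in place with its knobs at top (236,208) and (353,198). The cup, jar, tape and offcut are unmoved, and the arm is clear. I'll hand the job in.

```bash
python3 -c "
from workcell import *
print(job_done())"
```

```text
the job is handed in; nothing more can be done
None
```

I turned both screws down by feel until each carries load, then let go, moved the arm clear and handed the job in at about 37 s. `job_done()` gave no verdict.

- **Left screw:** I turned it 1.9 rad. At the touch the knob stopped descending, the vertical force rose by about 4.6 N, and the torque rose too.
- **Right screw:** I felt the touch at about 1.23 rad and turned on to 1.71 rad. A gentle upward pull then only broke contact at about 12 N, more than I wanted, so I backed it off by 0.12 rad.
- **Final loads:** Repeat pulls put the right screw at about 7.5–9 N and the left at about 7 N. By statics each rubber foot should then still carry roughly 8–13 N, but I did not measure the feet directly.
- **Last camera views:** The grinder and the bystanders look unmoved, though the arm hid the cup and jar in the top view and I judged those from the side view. The arm touches nothing.

**Checks that disagreed:** My first estimate of the right load, from the turn past touch, was 8–9 N, while the first pull test gave about 12 N; I trusted the pull test. During the pull tests I pulled up with as much as 16 N at the right knob.

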